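# Turn the spice carousel until the red-dot jar faces front, and hold it there

### The arm

A 7-joint arm with a two-finger parallel gripper is mounted at the origin on a cart in front of the work surface, level with it; the furniture and walls round the work are solid. World frame = base frame: x ahead of the robot, y to its left, z up, the work surface at z = 0. Lengths are in mm, angles in rad, forces in N, time in s.
With the tool pointing down it reaches from about 425 to 800 mm from the base axis. Payload 8.3 kg.
Tool frame: the origin (TCP) lies at the very end of the fingers, on their centre line; the grasp point (between the pads) lies 19 mm behind it (tcp_to_grasp is the distance from the TCP to the grasp point, in mm); z points along the fingers, y is the line along which they close (so a half turn about z gives the same grasp; the last joint's range is limited). The gripper opens to 85 mm and grips with 20 to 120 N. Pads are 22 mm wide; open, the fingers measure 114 mm over their backs; the gripper's body (76 mm by 85 mm) begins 54 mm behind the grasp point. The pads swing forward as they close: fully open they stand 13 mm farther back than shut.
Start: joints at [-1.17, 0.383, 0.016, 1.37, -0.006, 1.388, -0.046], TCP at [279.542, 558.981, 231.279] pointing down, gripper open.
Joint ranges: [-2.95, 2.95], [-0.25, 2.06], [-1.52, 1.56], [0.18, 2.33], [-1.44, 4.58], [0.02, 2.06], [-3.01, 3.01]. Speed limits (rad/s): [2.39, 2.39, 3.01, 3.01, 3.14, 3.14, 3.14].

### API

Orientations are given as a unit quaternion [w, x, y, z].
In Python, from rig import * gives the robot as it stands. The module is installed in compiled form; this text tells all that it offers.
- The arm moves only by the shell command python3 -m crank 'ROWS' [FORCE]. ROWS is JSON, one flat list of numbers, 5 for each row, row after row: the shift along the tool's x, y, z in cm, then the turn about the tool's z in degrees, then the closure, from 0 (fully open) to 1 (shut). A call has 1 to 20 rows; each row is the pose to reach, as a shift and turn from the pose commanded when the call began, along the tool's axes at that moment; what a row does not reach only later rows make up. A row lasts 1/12 s, in which the tool goes at most 41.7 mm and 7.16 degrees, less where a joint would pass 70% of its speed; a pose out of reach is approached as far as the arm can. A call with a gripper value outside its range is refused whole. The fingers move at their own pace and stop on an object; FORCE is the grip in N (left out, the last holds). Time passes only in rows, so rows that repeat a pose let the fingers close. It gives the time, the measured TCP pose, the force, the opening and the grip force at its end, in the units of the state.
- sense(): the state, without advancing time (a new reading comes with each control period).
- read_camera(name): name is "scene" or "top" or "wrist"; returns (picture, depth): 420x560x3 uint8, red, green, blue; 420x560 float32, mm along the optical axis (not along the pixel's ray), 0 where there is no reading.
- camera_info(name): a dict with "fov_y" (degrees; the focal length in pixels is half the picture's height over the tangent of half this angle, whatever the lens; pixels are square), "cx", "cy" (the principal point, pixels), "rvec" (rotation vector, rad) and "tvec" (3), from world to camera coordinates, as OpenCV has them. Camera axes: x right, y down, z forward; pixel columns grow to the right and rows downward; lengths in mm; the calibration is good to about 2 mm. A picture is of the moment at which its call begins: read the wrist's pose just before it. camera_info takes no time and is no camera call; for the wrist camera it gives the pose at the moment of the call.
- close_job(): hands the job in; it is judged then, once.
The state is a dict: "time_s": time; "joints": joint angles; "qd": joint speeds; "joint_efforts": joint torques, N m; "eef_pos": TCP position; "ee_rot": TCP orientation; "wrist_force": force on the tool from outside, world axes, zero at the start; "torque": the same for the moment, N m; "width": finger opening in mm; "grip_force": force on a finger pad.
Only numpy, scipy, OpenCV 4.12 (cv2) and the standard library are available. Lean on these libraries where they do the work, as an engineer would, in place of code of your own. Each camera call takes 0.05 s, during which the arm holds its last target. There are 200 camera calls.

### The job

Take hold of the red grip on the handle post of the spice carousel and turn the carousel until the jar with the red dot on its lid stands right in front, in line with the yellow diamond on the foot. The carousel is spring-loaded and swings back if let go, so finish with the gripper still on the red grip, holding the carousel still there. Keep all the jars and the shaker standing in their pockets and leave the other things on the worktop where they are.

Things in the scene. Friction and masses are not known exactly. Their poses are not given: they have to be found in the camera images.
- carousel: Fixed black round foot of the spice carousel, 200 mm diameter, 14 mm high. Origin on the turning axis, on the worktop (z = 0); z up; its own -x axis is the front and points along the yellow diamond.
- platter_top (a point): Centre of the turning wooden platter's top, 30 mm above the worktop; platter 230 mm wide; hub 52 mm high. On it, 60 degrees apart at 85 mm radius: the handle post, two small pockets on each side of it (wire rings on pins, 51 mm inside, 13 mm high) and, opposite the post, a large pocket (62 mm inside) with the shaker.
- front_mark (a point): Centre of the yellow diamond mark on a tongue of the fixed foot, 129.5 mm from the turning axis, 8 mm above the worktop: the front of the carousel is the direction from the axis to this mark. The tongue ends 146 mm from the axis.
- platter (a joint): Turn of the platter, rad, positive anticlockwise from above, stops at +-2.5. Rests at 0, post at the front over the diamond. A spring draws it back to 0 with 0.12 N m per rad (3 N at the post at 2.1 rad), damping 0.12 N m s per rad. The marked jar starts 60 or 120 degrees to either side of the front: the turn needed is -2.09, -1.05, 1.05 or 2.09.
- post_grip (a point): Middle of the red grip of the upright handle post, on its axis, 170 mm above the worktop, 85 mm from the turning axis. The grip is a round sleeve of 18 mm diameter, 140 to 196 mm above the worktop. The post moves with the platter; the grip spins freely on it. Jars reach 126 mm, the shaker 136 mm above the worktop.
- jar_marked_center (a point): The marked jar: glass spice jar with green herbs and a yellow lid that bears a red round dot, 33 mm wide; loose, 42 mm wide (rounded square), 96 mm tall, this point on its axis 48 mm above its underside. Stands in one of the four small pockets; its turn about its own axis does not matter
- jar_b_center (a point): Spice jar with green herbs, plain yellow lid; loose, 42 mm wide (rounded square), 96 mm tall, this point on its axis 48 mm above its underside. Stands in one of the four small pockets; its turn about its own axis does not matter
- jar_c_center (a point): Spice jar with pale contents, plain yellow lid; loose, 42 mm wide (rounded square), 96 mm tall, this point on its axis 48 mm above its underside. Stands in one of the four small pockets; its turn about its own axis does not matter
- jar_d_center (a point): Another spice jar with pale contents, plain yellow lid; loose, 42 mm wide (rounded square), 96 mm tall, this point on its axis 48 mm above its underside. Stands in one of the four small pockets; its turn about its own axis does not matter
- shaker_center (a point): Light grey flour shaker with domed cap, loose, 57 mm diameter x 106 mm tall, in the large pocket opposite the handle post; this point on its axis 48 mm above its underside
- red_grip: The red grip alone; it spins freely on the handle post. Origin on the post's axis at the platter's top, 140 mm below the middle of the grip; z up the post
- tin: Small food tin, 76 mm diameter, 58 mm high, at the right, loose, a bystander; origin under its centre
- timer: White kitchen timer 66 x 66 x 20 mm at the right near the front edge, loose, a bystander; origin under its centre

How it is judged (in metres and radians):
At the end, for the whole second after the job is handed in: Marked jar within 10 mm of the line from the turning axis through the yellow diamond, on the mark's side; fingers press on the red grip with over 0.5 N; platter slower than 0.06 rad/s; all jars and the shaker upright (0.12 rad), on their pocket floors, 75 to 95 mm from the axis (x of jar_marked_center in the frame of carousel below -0.07 m and y of jar_marked_center in the frame of carousel between -0.01 and 0.01 m and contact force between the fingers and red_grip above 0.5 N and velocity of joint platter between -0.06 and 0.06 rad/s and angle between each of jar_marked_center, jar_b_center, jar_c_center, jar_d_center, shaker_center's own z axis and vertical below 0.12 rad and height (world z) of jar_marked_center between 0.07 and 0.086 m and horizontal distance between jar_marked_center and carousel between 0.075 and 0.095 m and height (world z) of jar_b_center between 0.07 and 0.086 m and horizontal distance between jar_b_center and carousel between 0.075 and 0.095 m and height (world z) of jar_c_center between 0.07 and 0.086 m and horizontal distance between jar_c_center and carousel between 0.075 and 0.095 m and height (world z) of jar_d_center between 0.07 and 0.086 m and horizontal distance between jar_d_center and carousel between 0.075 and 0.095 m and height (world z) of shaker_center between 0.07 and 0.086 m and horizontal distance between shaker_center and carousel between 0.075 and 0.095 m); the arm keeps its last pose, push and grip.
It fails at once if a jar or the shaker is tipped over or lifted out of its pocket (angle between any of jar_marked_center, jar_b_center, jar_c_center, jar_d_center, shaker_center's own z axis and vertical above 0.5 rad or height (world z) of any of jar_marked_center, jar_b_center, jar_c_center, jar_d_center, shaker_center above 0.092 m).
It fails at once if the tin or the timer is pushed more than 30 mm from its place (distance of any of tin, timer from where it was at the start of the episode above 0.03 m).
It also fails if it takes over 35 s, if anything falls off the work surface, if the arm or the gripper's body presses on something with over 40 N, if the wrist force passes 120 N, or if a joint passes its speed limit or range.

## Working session

There is one attempt and no reset: what is moved stays moved. The work goes in short steps, Python scripts to look and compute and a shell command to move; the robot and the scene stay as the last step left them, time stands still between calls to the robot, and variables do not carry over. Pictures are saved under pics/ and viewed, at most 10 in all, crops included, and the job is handed in when it is done.

```bash
mkdir -p pics; cat > h.py <<'E'
from rig import *
import numpy as np, cv2
from scipy.spatial.transform import Rotation as R
def cam(n):
    c=camera_info(n); f=210/np.tan(np.radians(c["fov_y"])/2)
    return f,c["cx"],c["cy"],R.from_rotvec(np.ravel(c["rvec"])).as_matrix(),np.ravel(c["tvec"])
def ray(n,u,v,z):
    f,cx,cy,M,t=cam(n); o=-M.T@t; d=M.T@np.array([(u-cx)/f,(v-cy)/f,1]); return o+d*(z-o[2])/d[2]
def proj(n,p):
    f,cx,cy,M,t=cam(n); q=M@np.array(p)+t; return q[0]/q[2]*f+cx,q[1]/q[2]*f+cy
E
python3 - <<'E'
from h import *
s=sense(); print(s)
for n in("scene","top"):
    p,d=read_camera(n); cv2.imwrite(f"pics/{n}1.png",p[:,:,::-1]); np.savez(f"{n}1.npz",p=p,d=d); c=camera_info(n);print(n,c)
E
```

```text
{'time_s': 0.0, 'joints': array([-1.16991792,  0.38424291,  0.01638171,  1.37118019, -0.00632184,
        1.38823138, -0.04651105]), 'qd': array([ 8.24498695e-04, -7.12754717e-04, -2.61540760e-04,  9.14261735e-05,
        3.77125139e-04,  1.39710118e-03, -3.08915514e-04]), 'joint_efforts': array([-1.75969762e-04, -6.27603292e+01,  8.44198912e-01, -3.71840000e+01,
        1.65585143e-02,  1.42282518e-02, -3.72530985e-05]), 'eef_pos': array([279.31262601, 558.52712427, 230.2641959 ]), 'ee_rot': array([-2.21683162e-04,  2.29796316e-01,  9.73238224e-01, -9.81799792e-04]), 'wrist_force': array([ 0.28414796,  0.09005967, -0.25349052]), 'torque': array([ 0.00584866, -0.04610988,  0.03224473]), 'grip_force': 0.0, 'width': 85.66717693598926}
scene {'fov_y': 50.89007988036919, 'cx': 273.53228610659255, 'cy': 213.21117824168763, 'rvec': array([ 0.61475206, -2.31501781,  1.54087063]), 'tvec': array([475.93330702, 155.09838243, 895.00206441])}
top {'fov_y': 57.523905194519514, 'cx': 275.18254785310245, 'cy': 210.5129627191404, 'rvec': array([ 2.17074781, -2.17336995,  0.12093457]), 'tvec': array([145.44042974, 505.88446747, 958.43841905])}
```

View pics/top1.png

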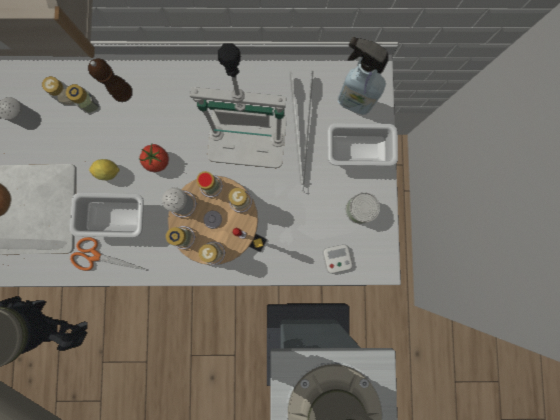

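View pics/scene1.png

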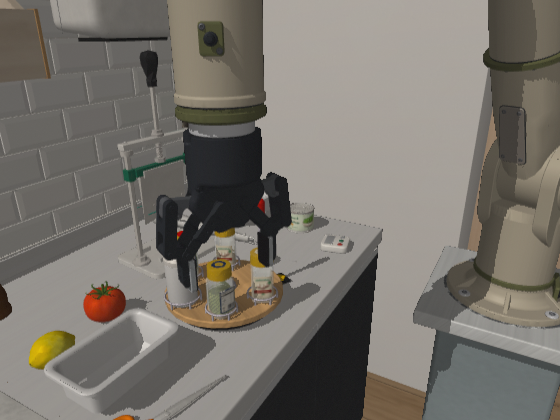

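The top view shows the carousel's hub near (213,218), post (237,232), diamond (258,242), red-dot jar (206,181) and shaker (175,200). In the scene view the gripper appears to hang in front of the carousel.

```bash
python3 - <<'E'
from h import *
p=np.load("top1.npz")["p"]; hsv=cv2.cvtColor(p,cv2.COLOR_RGB2HSV)
h,s,v=[hsv[...,i].astype(int) for i in range(3)]
red=((h<8)|(h>172))&(s>150)&(v>70); yel=(h>18)&(h<32)&(s>170)&(v>120)
for nm,m in(("red",red),("yel",yel)):
    n,l,st,c=cv2.connectedComponentsWithStats(m.astype(np.uint8))
    for i in range(1,n):
        if st[i,4]>8 and 150<c[i][0]<285 and 160<c[i][1]<275: print(nm,st[i],c[i],*[ray("top",*c[i],z)[:2].round(1) for z in(8,126,170,196)])
print("hub",ray("top",213,218,52), "dtcp",proj("top",sense()["eef_pos"]))
E
```

```text
red [198 173  14  14 148] [204.66891892 179.33108108] [590.7 330.5] [568.6 309.4] [560.4 301.6] [555.6 296.9]
red [233 228   8   8  49] [236.3877551  231.55102041] [452.9 245.7] [447.2 234.7] [445.1 230.6] [443.8 228.1]
hub [484.66945049 300.18220824  52.        ] dtcp (np.float64(66.15171740102403), np.float64(314.4348212914659))
```

```bash
python3 - <<'E'
import cv2
a=cv2.imread("pics/top1.png")[160:280,150:290]
cv2.imwrite("pics/crop1.png",cv2.resize(a,None,fx=5,fy=5,interpolation=cv2.INTER_CUBIC))
E
```

```text
(no output)
```

View pics/crop1.png

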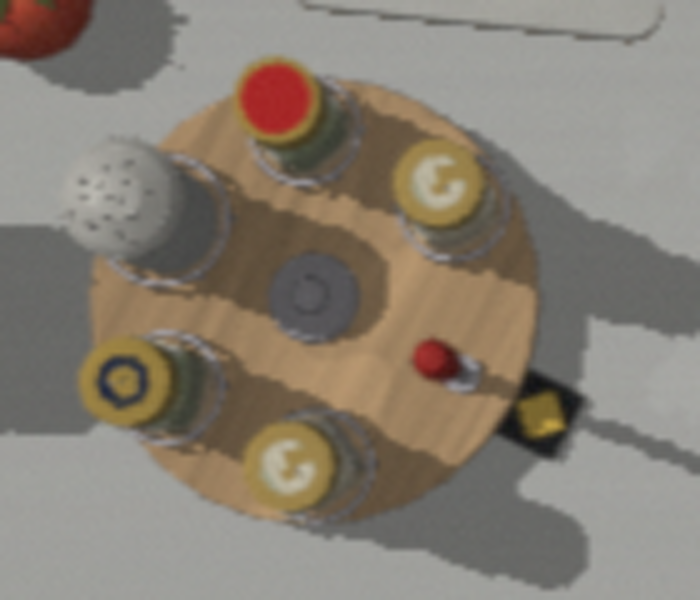

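The crop shows the hub top at (212.8,219.4) and the diamond at (258.2,242.6) in full-image pixels. The red-dot jar is two pockets anticlockwise of the post, so the turn needed is -2.09.

```bash
python3 - <<'E'
from h import *
A=ray("top",212.8,219.4,52)[:2]; D=ray("top",258.2,242.6,8)[:2]; P=ray("top",236.4,231.6,196)[:2]; J=ray("top",205.2,180,126)[:2]
print("axis",A,"diamond",D,np.hypot(*(D-A)),"post",P,np.hypot(*(P-A)),"jar",J,np.hypot(*(J-A)))
a=lambda v:np.degrees(np.arctan2(v[1],v[0]))
print(a(D-A),a(P-A),a(J-A))
f=a(D-A)
for t in range(0,-121,-20):
    th=np.radians(f+t); q=A+85*np.array([np.cos(th),np.sin(th)]); print(t,q.round(0),np.hypot(*q).round(0))
s=sense(); q=s["ee_rot"]; M=R.from_quat(q[[1,2,3,0]]).as_matrix(); print(M.round(3))
# depth under the red post
d=np.load("top1.npz")["d"]; fz,cx,cy,MM,t=cam("top")
for u,v in((236,231),(258,242),(212,219),(364,208),(338,259)):
    z=d[v,u]; print(u,v,(MM.T@(np.array([(u-cx)/fz*z,(v-cy)/fz*z,z])-t)).round(0))
E
```

```text
axis [481.16747894 300.62726609] diamond [424.21422847 188.89095634] 125.41401697606791 post [443.71070121 228.11780252] 81.61269818400302 jar [567.07032226 308.16557405] 86.23296688424759
-117.00844933130256 -117.3198713843164 5.01508010931777
0 [443. 225.] 496.0
-20 [419. 243.] 484.0
-40 [403. 267.] 484.0
-60 [396. 296.] 495.0
-80 [400. 325.] 516.0
-100 [413. 352.] 543.0
-120 [435. 372.] 572.0
[[-0.894  0.447 -0.001]
 [ 0.447  0.894 -0.002]
 [-0.    -0.002 -1.   ]]
236 231 [445. 229. 193.]
258 242 [ 405.  153. 1004.]
212 219 [482. 302.  53.]
364 208 [509. -78.  53.]
338 259 [382. -16.  19.]
```

```bash
python3 -m crank '[-3,-2.2,-0.5,0,0, -6,-4.5,-1,0,0, -9,-6.8,-1,0,0, -12,-9.1,-1,0,0, -15,-11.4,-1,0,0, -18,-13.7,-1,0,0, -21,-16,-1,0,0, -24,-18.2,-1,0,0, -27,-20.5,-1,0,0, -29,-22,-1,0,0, -29.5,-22.4,-1,0,0, -29.5,-22.4,-1,0,0, -29.5,-22.4,-1,0,0]' 40
python3 - <<'E'
from h import *
p,d=read_camera("wrist"); cv2.imwrite("pics/w1.png",p[:,:,::-1])
hsv=cv2.cvtColor(p,cv2.COLOR_RGB2HSV);h,s,v=[hsv[...,i].astype(int) for i in range(3)]
n,l,st,c=cv2.connectedComponentsWithStats((((h<8)|(h>172))&(s>150)&(v>50)).astype(np.uint8))
for i in range(1,n):
    if st[i,4]>40: print(st[i],c[i],ray("wrist",*c[i],196))
print(proj("wrist",[443,226,196]),sense()["eef_pos"])
E
```

```text
time_s: 1.18
eef_pos: [442.7, 227.3, 241.0]
ee_rot: [-0.0, 0.23, 0.973, 0.0]
wrist_force: [-0.5, 0.9, 0.0]
width: 85.4
grip_force: 0.0
[ 65 202   9   9  61] [ 69.01639344 206.13114754] [369.07213709 129.25642869 196.        ]
[ 272  204   28   47 1077] [285.16898793 227.82636955] [436.68309484 234.878089   196.        ]
[ 506  216   54   62 2146] [533.85321528 244.39189189] [512.56032885 363.26477063 196.        ]
[549 266  11  13 109] [554.67889908 272.08256881] [536.60665441 370.2322459  196.        ]
[414 276  37  34 787] [434.54510801 290.01397713] [515.56019227 300.1623301  196.        ]
(np.float64(276.51480723985077), np.float64(242.95531133192003)) [442.37063233 228.12671089 241.02142843]
```

View pics/w1.png

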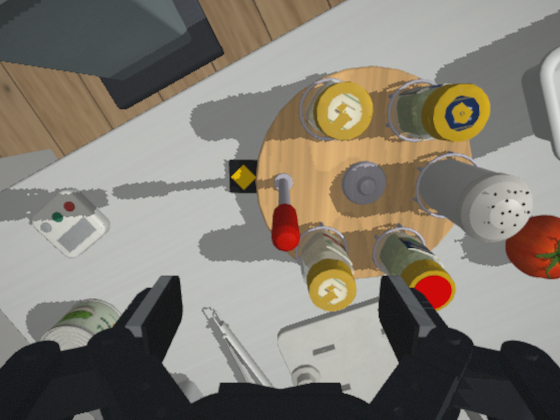

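The wrist view shows the red grip's top at about (286,237), hub top (366,185), diamond (243,176) and the marked lid (433,291).

```bash
python3 - <<'E'
from h import *
P=ray("wrist",286,238,196);B=ray("wrist",284,182,30);A=ray("wrist",366,184,52);D=ray("wrist",243,176,8);J=ray("wrist",433,291,126)
a=lambda v:np.degrees(np.arctan2(v[1],v[0]))
for n,q in zip("PBDJ",(P,B,D,J)): print(n,q.round(1),np.hypot(*(q-A)[:2]).round(1),a((q-A)[:2]).round(1))
print("A",A)
E
```

```text
P [442.7 232.5 196. ] 82.3 -116.5
B [445.6 231.9  30. ] 81.6 -114.5
D [423.4 191.8   8. ] 127.3 -116.1
J [568.8 312.5 126. ] 89.6 4.1
A [479.44562959 306.07379829  52.        ]
```

```bash
python3 -m crank '[0,0,2,0,0, 0,0,4,0,0, 0,0,6,0,0, 0,0,8,0,0, 0,0,9,0,0, 0,0,9,0,0.3, 0,0,9,0,0.6, 0,0,9,0,1, 0,0,9,0,1, 0,0,9,0,1, 0,0,9,0,1, 0,0,9,0,1, 0,0,9,0,1, 0,0,9,0,1]' 40
```

```text
time_s: 2.4
eef_pos: [444.6, 229.7, 152.9]
ee_rot: [0.002, 0.229, 0.973, 0.003]
wrist_force: [5.5, 9.2, -1.7]
width: 17.1
grip_force: 40.1
```

```bash
python3 -m crank '[0.3,0.2,0,0,1, 0.74,0.33,0,0,1, 1.33,0.4,0,0,1, 1.91,0.52,0,0,1, 2.49,0.67,0,0,1, 3.05,0.86,0,0,1, 3.59,1.1,0,0,1, 4.12,1.37,0,0,1, 4.63,1.67,0,0,1, 5.12,2.01,0,0,1, 5.58,2.38,0,0,1, 6.01,2.79,0,0,1, 6.42,3.22,0,0,1, 6.79,3.68,0,0,1, 7.05,4.05,0,0,1, 7.21,4.3,0,0,1, 7.36,4.55,0,0,1, 7.36,4.55,0,0,1]' 40
python3 - <<'E'
from h import *
p,d=read_camera("top"); cv2.imwrite("pics/t2.png",cv2.resize(p[130:290,140:300,::-1],None,fx=3.5,fy=3.5)); q,d=read_camera("wrist"); cv2.imwrite("pics/w2.png",q[:,:,::-1])
E
```

```text
time_s: 3.9
eef_pos: [399.1, 301.0, 152.8]
ee_rot: [0.001, 0.23, 0.973, 0.001]
wrist_force: [1.8, -1.2, 7.0]
width: 16.9
grip_force: 40.6
```

View pics/w2.png

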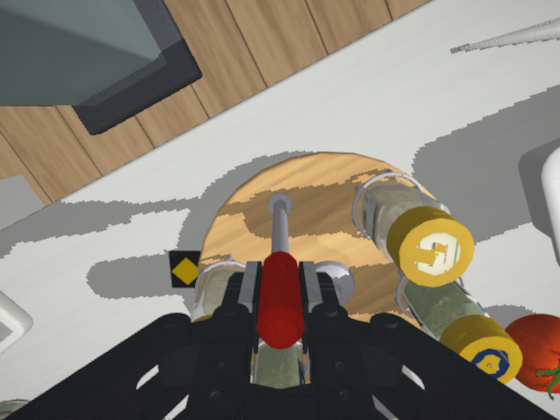

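The wrist view shows the grip firmly between the fingers, with the platter turned about 60° and the jars standing. I'll do the second half.

```bash
python3 -m crank '[0.14,0.26,0,0,1, 0.34,0.66,0,0,1, 0.58,1.2,0,0,1, 0.77,1.76,0,0,1, 0.92,2.34,0,0,1, 1.04,2.92,0,0,1, 1.11,3.51,0,0,1, 1.14,4.1,0,0,1, 1.13,4.69,0,0,1, 1.08,5.29,0,0,1, 0.98,5.87,0,0,1, 0.85,6.45,0,0,1, 0.68,7.02,0,0,1, 0.46,7.57,0,0,1, 0.28,7.98,0,0,1, 0.15,8.24,0,0,1, 0,8.5,0,0,1, 0,8.5,0,0,1, 0,8.5,0,0,1]' 40
python3 - <<'E'
from h import *
p,d=read_camera("top"); np.save("t3.npy",p); cv2.imwrite("pics/t3.png",cv2.resize(p[150:280,150:310,::-1],None,fx=4,fy=4)); q,d=read_camera("wrist"); cv2.imwrite("pics/w3.png",q[:,:,::-1])
s,d=read_camera("scene"); cv2.imwrite("pics/s3.png",s[:,:,::-1])
E
```

```text
time_s: 5.58
eef_pos: [436.5, 376.0, 152.8]
ee_rot: [0.001, 0.23, 0.973, 0.0]
wrist_force: [-0.6, -3.7, 9.1]
width: 17.4
grip_force: 40.9
```

View pics/w3.png

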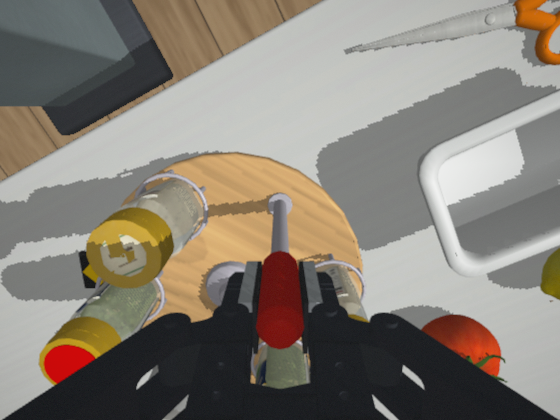

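View pics/t3.png

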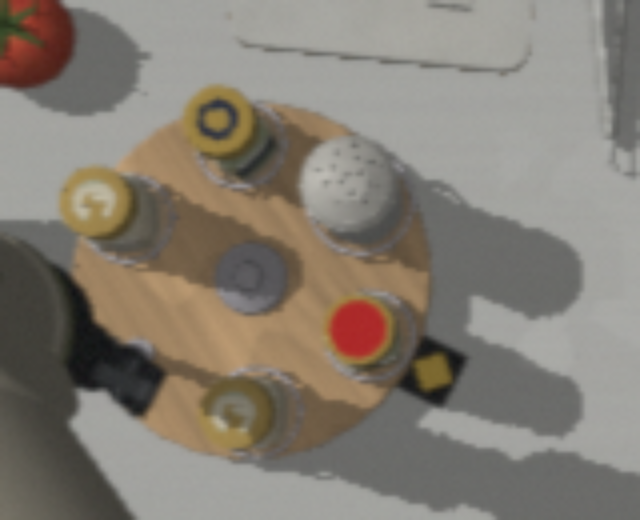

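The top crop shows the marked lid at (240,232.7) between hub and diamond (258.5,243), with all jars and the shaker standing. Next I'll measure how far off the line it is.

```bash
python3 - <<'E'
from h import *
p=np.load("t3.npy");hsv=cv2.cvtColor(p,cv2.COLOR_RGB2HSV);h,s,v=[hsv[...,i].astype(int) for i in range(3)]
n,l,st,c=cv2.connectedComponentsWithStats((((h<8)|(h>172))&(s>150)&(v>70)).astype(np.uint8))
for i in range(1,n):
    if st[i,4]>60 and 225<c[i][0]<250 and c[i][1]>215: break
A=ray("top",212.75,219.5,52)[:2];D=ray("top",258.5,243,8)[:2];J=ray("top",*c[i],126)[:2]
f=(D-A)/np.linalg.norm(D-A); r=J-A
print(c[i],J,"along",r@f,"off left",f[0]*r[1]-f[1]*r[0])
# direct check by known post chord
s=sense(); P=s["eef_pos"][:2]; P0=np.array([444.6,229.7]); print("chord",np.linalg.norm(P-P0),"for 120deg",2*85*np.sin(np.pi/3)); print(s["wrist_force"])
E
```

```text
[239.07432432 231.80405405] [446.62592686 228.51941542] along 79.91848400417024 off left 2.4321422061913047
chord 146.37907295767997 for 120deg 147.22431864335456
[-1.24468997 -3.94736096  8.97611195]
```

```bash
python3 -m crank '[-0.05,0.09,0,0,1, -0.1,0.17,0,0,1, -0.1,0.17,0,0,1, -0.1,0.17,0,0,1, -0.1,0.17,0,0,1, -0.1,0.17,0,0,1, -0.1,0.17,0,0,1, -0.1,0.17,0,0,1]' 40
python3 - <<'E'
from h import *
p,_=read_camera("top");hsv=cv2.cvtColor(p,cv2.COLOR_RGB2HSV);h,s,v=[hsv[...,i].astype(int) for i in range(3)]
n,l,st,c=cv2.connectedComponentsWithStats((((h<8)|(h>172))&(s>150)&(v>70)).astype(np.uint8))
for i in range(1,n):
    if st[i,4]>60 and 225<c[i][0]<250 and c[i][1]>215: break
A=ray("top",212.75,219.5,52)[:2];D=ray("top",258.5,243,8)[:2];J=ray("top",*c[i],126)[:2]
f=(D-A)/np.linalg.norm(D-A); r=J-A
print("along",r@f,"off left",f[0]*r[1]-f[1]*r[0],np.abs(sense()["qd"]).max())
close_job()
E
```

```text
time_s: 6.4
eef_pos: [438.0, 376.9, 152.8]
ee_rot: [0.001, 0.23, 0.973, 0.0]
wrist_force: [-1.2, -3.9, 8.9]
width: 16.9
grip_force: 40.9
along 79.7376769934305 off left 0.43921471157914027 0.001999647751642745
the job is handed in; nothing more can be done
```

The carousel is turned 120° clockwise and the job is handed in. The marked jar measured about 0.4 mm off the diamond line, the gripper is holding the red grip at about 41 N, and the last camera picture I viewed, before a final 2 mm nudge, showed every jar and the shaker standing.

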